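# Set the guarded speed dial of the tube roller

## Robot

A 6-joint arm with a two-finger parallel gripper is mounted at the origin on the work surface. World frame = base frame: x ahead of the robot, y to its left, z up, the work surface at z = 0. Lengths are in m, angles in degrees, forces in N, time in s.
With the tool pointing down it reaches from about 0.375 to 0.9 m from the base axis. Payload 3.1 kg.
Tool frame: the origin (TCP) lies at the very end of the fingers, on their centre line; the grasp point (between the pads) lies bot.grip_point_offset behind it (bot.grip_point_offset is the distance from the TCP to the grasp point, in m); z points along the fingers, y is the line along which they close (so a half turn about z gives the same grasp; the last joint's range is limited). The gripper opens to 87 mm and grips with 3 to 60 N. Pads are 19 mm wide; open, the fingers measure 117 mm over their backs; the gripper's body (75 mm by 190 mm) begins 51 mm behind the grasp point.
Start: joints at [53.428, 30.224, 82.088, -0, 67.689, -10.227], TCP at [0.277, 0.56, 0.223] pointing down, gripper open.
Joint ranges: [-176.69, 176.69], [-43.24, 126.21], [12.49, 139.97], [-82, 262], [0, 151.66], [-163.58, 163.58]. Speed limits (degrees/s): [159.86, 159.86, 180, 180, 180, 180].

## Interface

Orientations are given as a 3x3 rotation matrix whose columns are the frame's x, y, z axes.
In Python, from rig import bot, viewer, ticket gives the robot as it stands.
- The arm moves only by the tool servo_tool, never from a script. Its argument "targets" is a list of rows, each an object with "offset": the shift along the tool's x, y, z in m, a list of three; "dr": the turn, a rotation vector about the tool's x, y, z in degrees, a list of three. In form: [{"offset": [x, y, z], "dr": [ax, ay, az]}, ...]. A call has 1 to 20 rows; each row is the pose to reach, as a shift and turn from the pose commanded when the call began, along the tool's axes at that moment; what a row does not reach only later rows make up. A row lasts 1/12 s, in which the tool goes at most 41.7 mm and 7.16 degrees, less where a joint would pass 70% of its speed; a pose out of reach is approached as far as the arm can. A call with a gripper value outside its range is refused whole. "gripper" is the gripper command: -1 is fully open, 1 is shut, values between are in proportion, set as the call begins (left out, the last holds). The fingers move at their own pace and stop on an object; the grip force is fixed at half the most. Time passes only in rows, so rows that repeat a pose let the fingers close. It gives the time, the measured TCP pose, the force, the opening and the grip force at its end, in the units of the state.
- bot.read_state(): the state, without advancing time (a new reading comes with each control period).
- viewer.capture(name): name is "side" or "top" or "wrist"; returns a dict with "color" (420x560x3 uint8, red, green, blue), "camera_matrix" (3x3 intrinsics, pixels), "k1" (the pictures are not rectified: a ray, as slopes to the right and down, at radius r is drawn at 1 + k1 r^2 times it, then the intrinsics apply), "R" (3x3) and "t" (3): a world point X has camera coordinates R X + t. Camera axes: x right, y down, z forward; pixel columns grow to the right and rows downward; lengths in m; the calibration is good to about 2 mm. A picture is of the moment at which its call begins. There is no depth.
- ticket.hand_in(): hands the job in; it is judged then, once.
The state is a dict: "time_s": time; "joint_positions": joint angles; "qvel": joint speeds; "tau": joint torques, N m; "position": TCP position; "tcp_rot": TCP orientation; "force": force on the tool from outside, world axes, zero at the start; "moment": the same for the moment, N m; "opening": opening from 0.0 (shut) to 1.0 (fully open); "grasp_force": force on a finger pad.
Only numpy, scipy, OpenCV 4.12 (cv2) and the standard library are available. Lean on these libraries where they do the work, as an engineer would, in place of code of your own. Each camera call takes 0.05 s, during which the arm holds its last target. There are 200 camera calls.

## Task

On the blood-tube roller (the machine with the rubber rollers and capped tubes on its rear, not the stirrer beside it), flip the cover over the speed dial right back until it props itself open on its stays. Then turn the dial clockwise until its white pointer lies on the long mark, straight towards the hinge, and leave the cover open and the dial there. Do not touch the stirrer.

Things in the scene. Friction and masses are not known exactly. Their poses are not given: they have to be found in the camera images.
- roller: Tube roller, fixed white case, 130 mm wide, four rollers and two capped tubes on its rear. Origin: on the bench below the dial axis; x from dial to hinge (away from robot), y left, z up. In this frame (mm): deck x -64..66, top z 45; raised rear x 66..228, top z 90, tubes up to 121. Dial on the deck; long mark on the deck at its +x side. Hinge line of the cover along y at x 64, z 95.
- roller_cover (a joint): Cover angle A, rad: 0 shut (start), 1.57 upright, 2.5 back on its stays. Grey plate 110 x 100 mm, 90 g; falls shut if let go early, past 1.8 falls back by itself. Bar handle on a neck: 30 long (along y), 18 thick, free all round; pinch its two ends from above, it pivots in the fingers. Its centre in roller's frame: x = 64 - 148 cos A, y = 0, z = 95 + 148 sin A (mm).
- roller_dial (a joint): Dial angle q, rad, grows clockwise from above, starts 0.1 to 0.6, stop at 2.6; light friction, stays put. Black grip bar, 42 mm long, 14 thick, z 50 to 85 in roller's frame (grip across it at z 72), on a disc 48 wide; axis at x = y = 0. White line on one end is the pointer: along (sin q, cos q) in roller's x, y: left at 0, on the long mark (to the hinge) at 1.57.
- stirrer: Bystander, not to be touched: a magnetic stirrer in the same kind of case with the same covered dial (same frame and sizes, its cover shut) but with a round white plate and a glass beaker on its rear, up to z = 165 mm. It stands beside the tube roller, their origins 300 to 480 mm apart, on either side.

How it is judged:
By the outcome, as a careful person would: the job done as asked, in the order asked, and still so for the second after the job is handed in, with the robot touching nothing.
It also fails if it takes over 56 s, if anything falls off the work surface, if the arm or the gripper's body presses on something with over 40 N, if the wrist force passes 120 N, or if a joint passes its speed limit or range.

## Working session

There is one attempt and no reset: what is moved stays moved. The work goes in short steps, Python scripts to look and compute and a tool call to move; the robot and the scene stay as the last step left them, time stands still between calls to the robot, and variables do not carry over. Pictures are saved under pics/ and viewed, at most 10 in all, crops included, and the job is handed in when it is done.

Besides the shell and the picture viewer there is one more tool, called as name(argument=value, ...), one argument or row to a line, values as JSON. servo_tool: Moves the arm, as the interface text tells. Its arguments: {"type":"object","properties":{"targets":{"type":"array"},"gripper":{"type":"number"}},"required":["targets"]}

```bash
mkdir -p pics; python3 - <<'E'
from rig import bot, viewer
import cv2, numpy as np
print(bot.read_state(), bot.grip_point_offset)
for n in ("top","side"):
    c=viewer.capture(n); cv2.imwrite(f"pics/{n}0.png",c["color"][:,:,::-1])
    print(n,c["camera_matrix"],c["k1"],c["R"],c["t"])
E
```

```text
{'time_s': 0.0, 'joint_positions': array([ 5.34260069e+01,  3.02803508e+01,  8.21562536e+01, -1.85760692e-03,
        6.76864474e+01, -1.02275985e+01]), 'qvel': array([-0.03135839,  0.01940567, -0.03167521, -0.11970626,  0.05324258,
       -0.10486371]), 'tau': array([-1.31009187e-05, -4.40034413e+01, -1.76597017e+01,  6.32761046e-02,
        5.81085496e-02, -1.56963183e-04]), 'position': array([0.27692179, 0.55949918, 0.2215575 ]), 'tcp_rot': array([[-8.96132621e-01,  4.43784576e-01, -1.25561632e-03],
       [ 4.43786213e-01,  8.96130995e-01, -1.74262974e-03],
       [ 3.51844502e-04, -2.11885257e-03, -9.99997693e-01]]), 'force': array([ 0.14043971, -0.78804956,  0.57874622]), 'moment': array([ 0.01556658, -0.00043194,  0.02395771]), 'grasp_force': 0.0, 'opening': 0.9955098684068758} 0.0187
top [[493.99263065   0.         278.22924467]
 [  0.         493.99263065 211.6506753 ]
 [  0.           0.           1.        ]] -0.09900855340857384 [[ 2.92972803e-02 -9.99570434e-01  7.84793644e-04]
 [-9.78557279e-01 -2.88415114e-02 -2.03945629e-01]
 [ 2.03880655e-01  5.20708672e-03 -9.78981902e-01]] [-0.0177726   0.56544867  0.95699682]
side [[469.69762902   0.         279.13932782]
 [  0.         469.69762902 203.65478575]
 [  0.           0.           1.        ]] 0.03514688836241465 [[-0.98662206 -0.16144846  0.02261187]
 [-0.1158134   0.59650965 -0.79420621]
 [ 0.11473517 -0.78620012 -0.60722747]] [0.5494619  0.15488288 0.89634333]
```

View pics/top0.png

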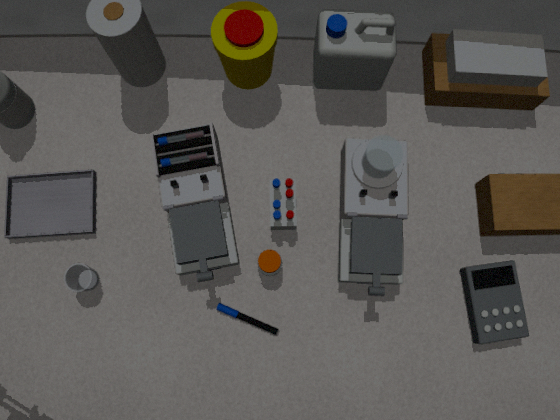

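View pics/side0.png

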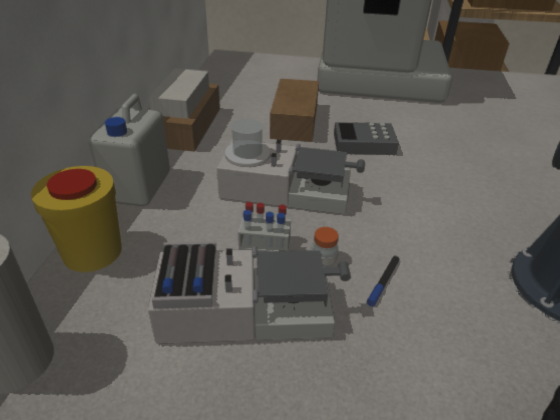

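The top view shows the tube roller on the left (rollers about (187,150), cover plate (200,232), handle (205,276)). The stirrer is on the right at (375,210). The side view agrees: the roller is the nearer machine, with its handle at (345,271).

```bash
cat > h.py <<'E'
import cv2, numpy as np
from rig import bot, viewer
def ray(c,uv):
    K=c["camera_matrix"]; d=np.array([(uv[0]-K[0,2])/K[0,0],(uv[1]-K[1,2])/K[1,1]])
    s=d.copy()
    for _ in range(20): s=d/(1+c["k1"]*(s@s))
    return -c["R"].T@c["t"], c["R"].T@np.array([*s,1])
def plane(c,uv,z):
    o,d=ray(c,uv); return o+d*(z-o[2])/d[2]
def cross(c1,u1,c2,u2):
    (o1,d1),(o2,d2)=ray(c1,u1),ray(c2,u2)
    s=np.linalg.lstsq(np.c_[d1,-d2],o2-o1,rcond=None)[0]
    a,b=o1+d1*s[0],o2+d2*s[1]; return (a+b)/2,np.linalg.norm(a-b)
def pix(c,X):
    p=c["R"]@X+c["t"]; s=p[:2]/p[2]; s=s*(1+c["k1"]*(s@s)); K=c["camera_matrix"]
    return s*[K[0,0],K[1,1]]+[K[0,2],K[1,2]]
E
python3 - <<'E'
from h import *
np.set_printoptions(precision=4,suppress=True)
t=viewer.capture("top"); s=viewer.capture("side")
print("handle x2",cross(t,(205,276),s,(346,271)))
g=t["color"]; hsv=cv2.cvtColor(g,cv2.COLOR_RGB2HSV)
print("plate/handle/deck/ bench rgb",g[232,200],g[276,205],g[268,230],g[330,150])
print("handle@95",plane(t,(205,276),.095))
p=g[232,200].astype(int); m=(np.abs(g.astype(int)-p).max(2)<14).astype(np.uint8)
m=cv2.morphologyEx(m,cv2.MORPH_OPEN,np.ones((5,5)))
n,l,st,ce=cv2.connectedComponentsWithStats(m); k=l[232,200]; print(st[k],ce[k])
cs,_=cv2.findContours((l==k).astype(np.uint8),cv2.RETR_EXTERNAL,cv2.CHAIN_APPROX_NONE)
b=cv2.boxPoints(cv2.minAreaRect(cs[0])); print(b)
W=np.array([plane(t,u,.1) for u in b]); print(W, np.linalg.norm(np.diff(W,axis=0),axis=1))
cv2.imwrite("pics/crop1.png",cv2.resize(g[110:300,140:260,::-1],None,fx=3,fy=3,interpolation=cv2.INTER_CUBIC))
E
```

```text
handle x2 (array([0.4256, 0.1366, 0.0953]), np.float64(0.0024331368433239044))
plate/handle/deck/ bench rgb [63 66 67] [62 64 66] [74 73 72] [113 110 105]
handle@95 [0.4268 0.1365 0.095 ]
[ 169  202   58   76 2912] [197.6957 233.3898]
[[167.5228 208.5585]
 [217.6865 199.7798]
 [230.57   273.4002]
 [180.4063 282.1789]]
[[0.5568 0.218  0.1   ]
 [0.5775 0.1193 0.1   ]
 [0.4331 0.0867 0.1   ]
 [0.413  0.1826 0.1   ]] [0.1009 0.1481 0.098 ]
```

View pics/crop1.png

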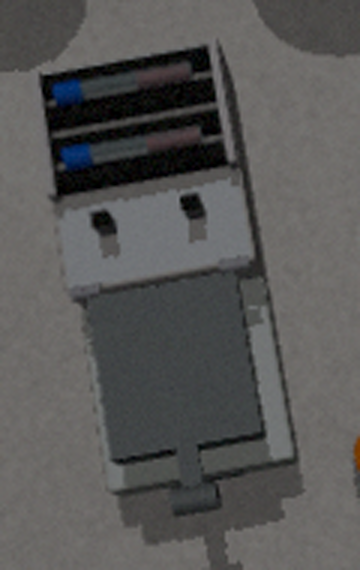

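The two views meet at the handle: (0.426, 0.137, 0.095), 2.4 mm apart, and the height matches the given 95 mm. The plate measures about 100 mm wide and is yawed about 12.3°. I'll move above the handle and look from close by.

servo_tool(
  targets=[
    {"offset": [-0.015, -0.015, 0.0], "dr": [0, 0, -2]},
    {"offset": [-0.035, -0.035, 0.0], "dr": [0, 0, -5]},
    {"offset": [-0.06, -0.06, 0.0], "dr": [0, 0, -8]},
    {"offset": [-0.085, -0.083, 0.0], "dr": [0, 0, -11]},
    {"offset": [-0.11, -0.107, 0.005], "dr": [0, 0, -14]},
    {"offset": [-0.135, -0.13, 0.01], "dr": [0, 0, -17]},
    {"offset": [-0.16, -0.155, 0.015], "dr": [0, 0, -20]},
    {"offset": [-0.185, -0.18, 0.02], "dr": [0, 0, -23]},
    {"offset": [-0.21, -0.204, 0.025], "dr": [0, 0, -26]},
    {"offset": [-0.235, -0.228, 0.03], "dr": [0, 0, -29]},
    {"offset": [-0.26, -0.253, 0.035], "dr": [0, 0, -32]},
    {"offset": [-0.285, -0.277, 0.038], "dr": [0, 0, -35]},
    {"offset": [-0.305, -0.297, 0.04], "dr": [0, 0, -37]},
    {"offset": [-0.3165, -0.308, 0.0415], "dr": [0, 0, -38.5]},
    {"offset": [-0.3215, -0.3127, 0.0415], "dr": [0, 0, -38.7]},
    {"offset": [-0.3215, -0.3127, 0.0415], "dr": [0, 0, -38.7]},
    {"offset": [-0.3215, -0.3127, 0.0415], "dr": [0, 0, -38.7]},
  ],
  gripper=-1,
)

```text
time_s: 1.62
position: [0.4265, 0.1375, 0.1811]
tcp_rot: [[-0.977, -0.213, -0.0], [-0.213, 0.977, 0.0], [0.0, 0.001, -1.0]]
force: [0.1, 0.8, 0.4]
opening: 1.0
grasp_force: 0.0
```

```bash
python3 - <<'E'
from h import *
np.set_printoptions(precision=4,suppress=True)
s=bot.read_state(); print(s["time_s"],s["position"],s["tcp_rot"],s["joint_positions"])
w=viewer.capture("wrist"); cv2.imwrite("pics/w1.png",w["color"][:,:,::-1])
print(pix(w,np.array([.4262,.1366,.104])), -w["R"].T@w["t"])
E
```

```text
1.6167 [0.4265 0.1375 0.1811] [[-0.9771 -0.2127 -0.0004]
 [-0.2127  0.9771  0.0005]
 [ 0.0003  0.0005 -1.    ]] [  3.5081  20.5282 109.2584   0.0374  50.2334 -98.797 ]
[278.5884 219.5257] [0.3462 0.1207 0.3435]
```

View pics/w1.png

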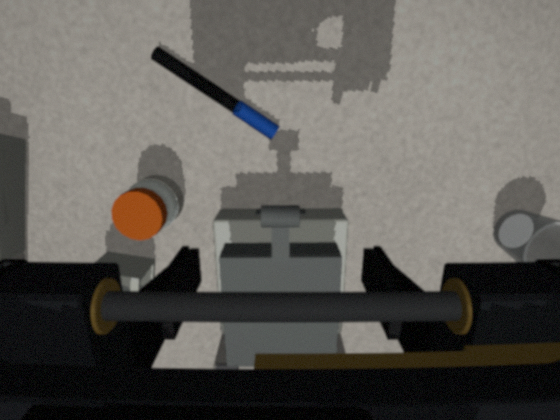

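The wrist view shows the handle at (281,216), level in the picture and within 2 mm of the prediction at (279,220). The yaw is right and the orange bottle at (140,215) is clear of the fingers. I'll descend and pinch.

servo_tool(
  targets=[
    {"offset": [0.001, 0, 0.015], "dr": [0, 0, 0]},
    {"offset": [0.0015, 0, 0.035], "dr": [0, 0, 0]},
    {"offset": [0.0015, 0, 0.06], "dr": [0, 0, 0]},
    {"offset": [0.0015, 0, 0.08], "dr": [0, 0, 0]},
    {"offset": [0.0015, 0, 0.095], "dr": [0, 0, 0]},
    {"offset": [0.0015, 0, 0.101], "dr": [0, 0, 0]},
    {"offset": [0.0015, 0, 0.101], "dr": [0, 0, 0]},
    {"offset": [0.0015, 0, 0.101], "dr": [0, 0, 0]},
  ],
)

```text
time_s: 2.33
position: [0.4251, 0.1376, 0.0802]
tcp_rot: [[-0.977, -0.215, -0.0], [-0.215, 0.977, 0.0], [0.0, 0.0, -1.0]]
force: [-0.4, -0.2, -0.8]
opening: 1.002
grasp_force: 0.0
```

servo_tool(
  targets=[
    {"offset": [0, 0, 0], "dr": [0, 0, 0]},
    {"offset": [0, 0, 0], "dr": [0, 0, 0]},
    {"offset": [0, 0, 0], "dr": [0, 0, 0]},
    {"offset": [0, 0, 0], "dr": [0, 0, 0]},
    {"offset": [0, 0, 0], "dr": [0, 0, 0]},
    {"offset": [0, 0, 0], "dr": [0, 0, 0]},
    {"offset": [0, 0, 0], "dr": [0, 0, 0]},
    {"offset": [0, 0, 0], "dr": [0, 0, 0]},
  ],
  gripper=1,
)

```text
time_s: 3.0
position: [0.4252, 0.1368, 0.0801]
tcp_rot: [[-0.977, -0.214, 0.0], [-0.214, 0.977, -0.0], [-0.0, -0.0, -1.0]]
force: [-0.6, -0.8, -0.2]
opening: 0.483
grasp_force: 0.0
```

servo_tool(
  targets=[
    {"offset": [0, 0, 0], "dr": [0, 0, 0]},
    {"offset": [0, 0, 0], "dr": [0, 0, 0]},
    {"offset": [0, 0, 0], "dr": [0, 0, 0]},
    {"offset": [0, 0, 0], "dr": [0, 0, 0]},
    {"offset": [0, 0, 0], "dr": [0, 0, 0]},
    {"offset": [0, 0, 0], "dr": [0, 0, 0]},
    {"offset": [-0.0002, 0, -0.0074], "dr": [0, 0, 0]},
    {"offset": [-0.0017, 0, -0.0221], "dr": [0, 0, 0]},
    {"offset": [-0.0046, 0, -0.0366], "dr": [0, 0, 0]},
    {"offset": [-0.009, 0, -0.0507], "dr": [0, 0, 0]},
    {"offset": [-0.0147, 0, -0.0644], "dr": [0, 0, 0]},
    {"offset": [-0.0218, 0, -0.0774], "dr": [0, 0, 0]},
    {"offset": [-0.0258, 0, -0.0836], "dr": [0, 0, 0]},
    {"offset": [-0.0258, 0, -0.0836], "dr": [0, 0, 0]},
  ],
  gripper=1,
)

```text
time_s: 4.17
position: [0.451, 0.1423, 0.1649]
tcp_rot: [[-0.977, -0.214, 0.002], [-0.214, 0.977, -0.0], [-0.001, -0.001, -1.0]]
force: [-0.3, -2.9, -0.6]
opening: 0.342
grasp_force: 30.0
```

servo_tool(
  targets=[
    {"offset": [-0.009, 0, -0.0117], "dr": [0, 0, 0]},
    {"offset": [-0.0191, 0, -0.0226], "dr": [0, 0, 0]},
    {"offset": [-0.0302, 0, -0.0323], "dr": [0, 0, 0]},
    {"offset": [-0.0422, 0, -0.0409], "dr": [0, 0, 0]},
    {"offset": [-0.0551, 0, -0.0483], "dr": [0, 0, 0]},
    {"offset": [-0.0686, 0, -0.0543], "dr": [0, 0, 0]},
    {"offset": [-0.0826, 0, -0.059], "dr": [0, 0, 0]},
    {"offset": [-0.097, 0, -0.0622], "dr": [0, 0, 0]},
    {"offset": [-0.1117, 0, -0.064], "dr": [0, 0, 0]},
    {"offset": [-0.1265, 0, -0.0643], "dr": [0, 0, 0]},
    {"offset": [-0.1413, 0, -0.0632], "dr": [0, 0, 0]},
    {"offset": [-0.1558, 0, -0.0605], "dr": [0, 0, 0]},
    {"offset": [-0.17, 0, -0.0565], "dr": [0, 0, 0]},
    {"offset": [-0.1838, 0, -0.051], "dr": [0, 0, 0]},
    {"offset": [-0.1969, 0, -0.0442], "dr": [0, 0, 0]},
    {"offset": [-0.2093, 0, -0.0361], "dr": [0, 0, 0]},
    {"offset": [-0.2208, 0, -0.0268], "dr": [0, 0, 0]},
    {"offset": [-0.2313, 0, -0.0164], "dr": [0, 0, 0]},
    {"offset": [-0.2362, 0, -0.0108], "dr": [0, 0, 0]},
    {"offset": [-0.2362, 0, -0.0108], "dr": [0, 0, 0]},
  ],
)

```text
time_s: 5.83
position: [0.6838, 0.1939, 0.174]
tcp_rot: [[-0.977, -0.214, 0.005], [-0.214, 0.977, 0.002], [-0.005, 0.001, -1.0]]
force: [3.8, 0.7, 4.4]
opening: 0.337
grasp_force: 30.0
```

Still gripped, with small forces. I'll release, rise and back off above the dial, then look.

servo_tool(
  targets=[
    {"offset": [0, 0, 0], "dr": [0, 0, 0]},
    {"offset": [0, 0, 0], "dr": [0, 0, 0]},
    {"offset": [0, 0, 0], "dr": [0, 0, 0]},
    {"offset": [0, 0, 0], "dr": [0, 0, 0]},
    {"offset": [0, 0, 0], "dr": [0, 0, 0]},
    {"offset": [0, 0, 0], "dr": [0, 0, 0]},
    {"offset": [0, 0, 0], "dr": [0, 0, 0]},
    {"offset": [0, 0, -0.01], "dr": [0, 0, 0]},
    {"offset": [0, 0, -0.03], "dr": [0, 0, 0]},
    {"offset": [0, 0, -0.05], "dr": [0, 0, 0]},
    {"offset": [0, 0, -0.06], "dr": [0, 0, 0]},
    {"offset": [0.02, 0, -0.06], "dr": [0, 0, 0]},
    {"offset": [0.05, 0, -0.06], "dr": [0, 0, 0]},
    {"offset": [0.08, 0, -0.06], "dr": [0, 0, 0]},
    {"offset": [0.11, 0, -0.05], "dr": [0, 0, 0]},
    {"offset": [0.14, 0, -0.04], "dr": [0, 0, 0]},
    {"offset": [0.165, 0, -0.03], "dr": [0, 0, 0]},
    {"offset": [0.18, 0, -0.02], "dr": [0, 0, 0]},
    {"offset": [0.18, 0, -0.02], "dr": [0, 0, 0]},
    {"offset": [0.18, 0, -0.02], "dr": [0, 0, 0]},
  ],
  gripper=-1,
)

```text
time_s: 7.5
position: [0.5054, 0.1544, 0.1949]
tcp_rot: [[-0.977, -0.214, 0.001], [-0.214, 0.977, 0.0], [-0.001, -0.0, -1.0]]
force: [0.9, 0.5, -0.1]
opening: 1.001
grasp_force: 0.0
```

```bash
python3 - <<'E'
from h import *
np.set_printoptions(precision=4,suppress=True)
s=bot.read_state(); print(s["time_s"],s["position"],s["tcp_rot"][:,1])
for n in("wrist","side"):
    w=viewer.capture(n); cv2.imwrite(f"pics/{n}2.png",w["color"][:,:,::-1])
    print(n,pix(w,np.array([.5085,.1550,.085])))
    ex=np.array([.977,.214,0]); print("handle 2.5", pix(w,np.array([.5085,.155,0])+ex*.1826+[0,0,.1836]))
E
```

```text
7.5 [0.5054 0.1544 0.1949] [-0.2138  0.9769 -0.    ]
wrist [279.7337 210.9671]
handle 2.5 [279.6783 478.6208]
side [293.9802 276.4349]
handle 2.5 [176.2846 233.6202]
```

View pics/wrist2.png

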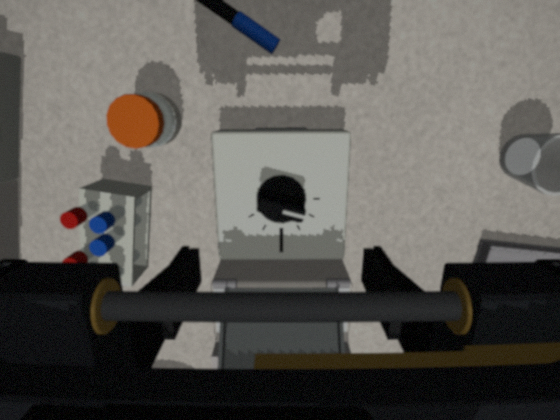

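View pics/side2.png

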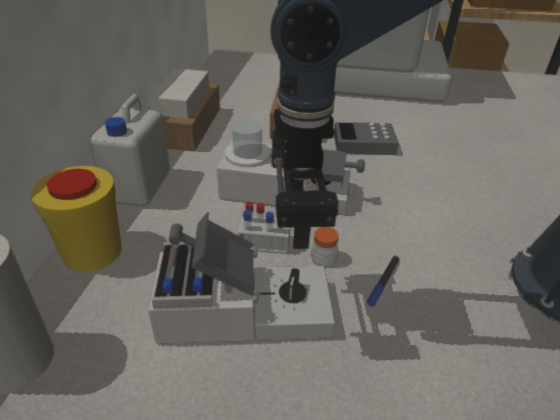

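The wrist view shows the dial disc at (281,199), the white pointer from (283,210) to (305,215), and the long mark at (281,240). In the side view the cover rests back with its handle at (176,233), exactly where A = 2.5 predicts. Next I'll measure the pointer angle and the axis.

```bash
cat > dial.py <<'E'
from h import *
np.set_printoptions(precision=4,suppress=True)
w=viewer.capture("wrist"); g=cv2.cvtColor(w["color"],cv2.COLOR_RGB2GRAY)
R=np.array([[.977,-.214],[.214,.977]])   # roller axes in world
def disc(thr=45):
    roi=np.zeros_like(g); roi[150:232,230:330]=1
    m=((g<thr)*roi).astype(np.uint8); n,l,st,ce=cv2.connectedComponentsWithStats(m)
    k=1+st[1:,4].argmax(); 
    cs,_=cv2.findContours((l==k).astype(np.uint8),cv2.RETR_EXTERNAL,cv2.CHAIN_APPROX_NONE)
    return l==k,max(cs,key=len),st[k],ce[k]
m,c,st,ce=disc(); print("dark blob",st,ce)
E
cat > d1.py <<'E'
from dial import *
hull=cv2.fillConvexPoly(np.zeros_like(g),cv2.convexHull(c),1)
wm=((g>90)&(hull>0)).astype(np.uint8); n,l,s2,c2=cv2.connectedComponentsWithStats(wm); print(s2[1:],c2[1:])
k=1+s2[1:,4].argmax(); p=np.argwhere(l==k)[:,::-1].astype(np.float32)
P=np.array([plane(w,u,.085)[:2] for u in p])@R
d=cv2.fitLine(P.astype(np.float32),2,0,.01,.01).ravel(); d=d*np.sign(d[1])
print("roller-frame pointer mean",P.mean(0),"q",np.arctan2(d[0],d[1]), "len",np.ptp(P@d[:2]))
d3=d[:2]; e=P[(P@d3).argmax()]; print("outer end",e,"axis (world)",R@(e-.021*d3))
print("disc@50",plane(w,(st[0]+st[2]/2,st[1]+st[3]/2),.05))
E
python3 d1.py
```

```text
dark blob [ 258  173   47   46 1628] [280.9779 194.5958]
[[283 207  21   9  88]
 [289 218   4   1   4]] [[292.75   210.6136]
 [290.5    218.    ]]
roller-frame pointer mean [0.5326 0.0534] q 0.26116306 len 0.017521263685669974
outer end [0.5339 0.0622] axis (world) [0.5073 0.154 ]
disc@50 [0.5073 0.156  0.05  ]
```

Axis at (0.507, 0.155), q ≈ 0.26; the pointer line and the disc agree within 2 mm. I'll approach with the grip turned part way (to q ≈ 0.8), so the gripper body clears the open cover. Closing will then pull the bar into line clockwise.

servo_tool(
  targets=[
    {"offset": [-0.001, 0, 0], "dr": [0, 0, -4]},
    {"offset": [-0.002, 0, 0], "dr": [0, 0, -10]},
    {"offset": [-0.002, 0, 0], "dr": [0, 0, -16]},
    {"offset": [-0.002, 0, 0], "dr": [0, 0, -22]},
    {"offset": [-0.002, 0, 0.005], "dr": [0, 0, -28]},
    {"offset": [-0.002, 0, 0.015], "dr": [0, 0, -34]},
    {"offset": [-0.002, 0, 0.03], "dr": [0, 0, -40]},
    {"offset": [-0.002, 0, 0.045], "dr": [0, 0, -44]},
    {"offset": [-0.002, 0, 0.06], "dr": [0, 0, -44]},
    {"offset": [-0.002, 0, 0.075], "dr": [0, 0, -44]},
    {"offset": [-0.002, 0, 0.09], "dr": [0, 0, -44]},
    {"offset": [-0.002, 0, 0.105], "dr": [0, 0, -44]},
    {"offset": [-0.002, 0, 0.118], "dr": [0, 0, -44]},
    {"offset": [-0.002, 0, 0.128], "dr": [0, 0, -44]},
    {"offset": [-0.002, 0, 0.134], "dr": [0, 0, -44]},
    {"offset": [-0.002, 0, 0.134], "dr": [0, 0, -44]},
    {"offset": [-0.002, 0, 0.134], "dr": [0, 0, -44]},
  ],
)

```text
time_s: 9.07
position: [0.5079, 0.1549, 0.0605]
tcp_rot: [[-0.554, -0.833, 0.001], [-0.833, 0.554, 0.0], [-0.0, -0.0, -1.0]]
force: [0.1, -0.1, 0.2]
opening: 1.0
grasp_force: 0.0
```

servo_tool(
  targets=[
    {"offset": [0, 0, 0], "dr": [0, 0, 0]},
    {"offset": [0, 0, 0], "dr": [0, 0, 0]},
    {"offset": [0, 0, 0], "dr": [0, 0, 0]},
    {"offset": [0, 0, 0], "dr": [0, 0, 0]},
    {"offset": [0, 0, 0], "dr": [0, 0, 0]},
    {"offset": [0, 0, 0], "dr": [0, 0, 0]},
    {"offset": [0, 0, 0], "dr": [0, 0, 0]},
    {"offset": [0, 0, 0], "dr": [0, 0, 0]},
    {"offset": [0, 0, 0], "dr": [0, 0, 0]},
    {"offset": [0, 0, 0], "dr": [0, 0, 0]},
    {"offset": [0, 0, 0], "dr": [0, 0, 0]},
    {"offset": [0, 0, 0], "dr": [0, 0, 0]},
    {"offset": [0, 0, 0], "dr": [0, 0, 0]},
    {"offset": [0, 0, 0], "dr": [0, 0, 0]},
    {"offset": [0, 0, 0], "dr": [0, 0, 0]},
    {"offset": [0, 0, 0], "dr": [0, 0, 0]},
  ],
  gripper=1,
)

```text
time_s: 10.4
position: [0.5085, 0.1541, 0.0607]
tcp_rot: [[-0.554, -0.833, 0.002], [-0.833, 0.554, -0.001], [-0.001, -0.002, -1.0]]
force: [3.2, -4.5, 0.9]
opening: 0.156
grasp_force: 30.0
```

The opening is 13.6 mm, so the pads lie flush on the 14 mm bar. Now I'll turn it clockwise.

servo_tool(
  targets=[
    {"offset": [0, 0, 0], "dr": [0, 0, 2]},
    {"offset": [0, 0, 0], "dr": [0, 0, 6]},
    {"offset": [0, 0, 0], "dr": [0, 0, 11]},
    {"offset": [0, 0, 0], "dr": [0, 0, 16]},
    {"offset": [0, 0, 0], "dr": [0, 0, 21]},
    {"offset": [0, 0, 0], "dr": [0, 0, 26]},
    {"offset": [0, 0, 0], "dr": [0, 0, 31]},
    {"offset": [0, 0, 0], "dr": [0, 0, 36]},
    {"offset": [0, 0, 0], "dr": [0, 0, 40]},
    {"offset": [0, 0, 0], "dr": [0, 0, 43]},
    {"offset": [0, 0, 0], "dr": [0, 0, 44.1]},
    {"offset": [0, 0, 0], "dr": [0, 0, 44.1]},
    {"offset": [0, 0, 0], "dr": [0, 0, 44.1]},
    {"offset": [0, 0, 0], "dr": [0, 0, 44.1]},
  ],
)

```text
time_s: 11.57
position: [0.5079, 0.1549, 0.0607]
tcp_rot: [[-0.977, -0.213, 0.001], [-0.213, 0.977, 0.0], [-0.001, -0.0, -1.0]]
force: [2.2, -0.9, 2.7]
opening: 0.16
grasp_force: 30.0
```

servo_tool(
  targets=[
    {"offset": [0, 0, 0], "dr": [0, 0, 0]},
    {"offset": [0, 0, 0], "dr": [0, 0, 0]},
    {"offset": [0, 0, 0], "dr": [0, 0, 0]},
    {"offset": [0, 0, 0], "dr": [0, 0, 0]},
    {"offset": [0, 0, 0], "dr": [0, 0, 0]},
    {"offset": [0, 0, 0], "dr": [0, 0, 0]},
    {"offset": [0, 0, -0.01], "dr": [0, 0, 0]},
    {"offset": [0, 0, -0.03], "dr": [0, 0, 0]},
    {"offset": [0, 0, -0.055], "dr": [0, 0, 0]},
    {"offset": [0, 0, -0.08], "dr": [0, 0, 0]},
    {"offset": [0, 0, -0.105], "dr": [0, 0, 0]},
    {"offset": [0, 0, -0.125], "dr": [0, 0, 0]},
    {"offset": [0, 0, -0.134], "dr": [0, 0, 0]},
    {"offset": [0, 0, -0.134], "dr": [0, 0, 0]},
    {"offset": [0, 0, -0.134], "dr": [0, 0, 0]},
  ],
  gripper=-1,
)

```text
time_s: 12.82
position: [0.507, 0.1548, 0.1946]
tcp_rot: [[-0.977, -0.212, 0.0], [-0.212, 0.977, 0.0], [-0.0, -0.0, -1.0]]
force: [0.5, -0.0, 0.4]
opening: 0.992
grasp_force: 0.0
```

```bash
python3 - <<'E'
from dial import *
# bright pointer inside dial region and dark long mark, both as world directions
cv2.imwrite("pics/w3.png",cv2.resize(w["color"][120:290,190:370,::-1],None,fx=3,fy=3,interpolation=cv2.INTER_CUBIC))
t=viewer.capture("side"); cv2.imwrite("pics/s3.png",t["color"][180:350,140:350,::-1])
E
```

```text
dark blob [ 258  174   47   56 1685] [280.6611 197.1092]
```

View pics/w3.png

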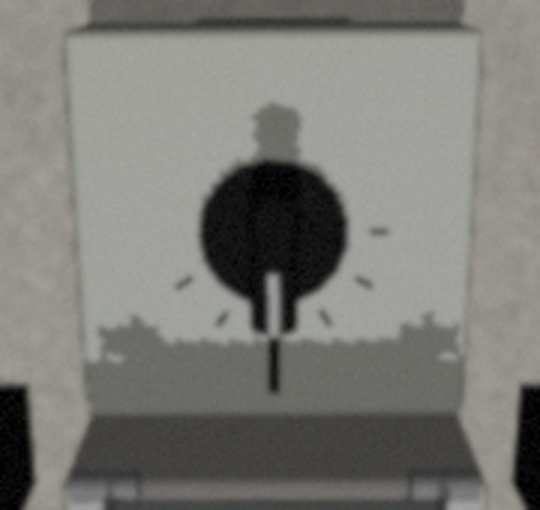

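View pics/s3.png

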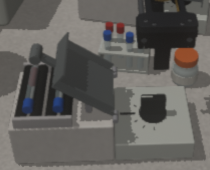

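The crop shows the pointer (273,272)–(275,333) in line with the long mark (273,340)–(273,392), within about 2°. In the side view the cover is still open on its stays, and the gripper is clear of everything. Handing in.

```bash
python3 -c "
from rig import ticket
print(ticket.hand_in())"
```

```text
the job is handed in; nothing more can be done
None
```

The tube roller's cover is propped open on its stays, the dial pointer lies on the long mark (within about 2°), the stirrer was not touched, and I handed the job in at about 13 s.

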